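Unclip the brass bar and lay it in the yellow tray

TASK

Snap the brass bar straight forward out of its spring clips on the wooden clip rack, then lay it down flat inside the yellow tray, without dropping it. Leave the black bar in its clips.

Things in the scene. Friction and masses are not known exactly. Their poses are not given: they have to be found in the camera images.
- brass_bar: Brass round bar, 20 mm diameter, 130 mm long, 0.27 to 0.41 kg. Origin at its centre, y axis along the bar. Two spring clips hold it level in one of the rack's two places (either), centre above the rack's line x = 0, 85 mm above the table, parallel to the rack's y axis. The middle 60 mm, between the clips, is free to grip from above, open in front and behind.
- black_bar: Bystander to leave alone: a black plastic round bar, 20 mm diameter, 130 mm long, in the rack's other place, 180 mm from the brass bar. Origin at its centre, y axis along the bar.
- rack: Fixed wooden rack. Origin: underside, below the bars' axes, midway between places y = -90 and +90 mm. Its -x is forward, out of the clip mouths. Clips: 14 mm wide, 40 mm either side of each place's middle, up to 106 mm high; sprung jaws above and below the bar. A level pull along -x of about 12 N frees it after 20 mm. Base plank 16 mm thick, x -27 to 63; rail behind 46 mm high.
- tray: Yellow plastic tray, open on top, fixed to the table: 150 mm along its x, 200 mm along its y, 45 mm high, walls and floor 5 mm. Origin at the centre of its underside. The bar fits in flat, best along the tray's y axis; its centre then lies 15 mm above the table.

How it is judged:
By the outcome, as a careful person would: the job done as asked, in the order asked, and still so for the second after the job is handed in, with the robot touching nothing.
It also fails if it takes over 40 s, if anything falls off the work surface, if the arm or the gripper's body presses on something with over 40 N, if the wrist force passes 120 N, or if a joint passes its speed limit or range.

ROBOT

A 6-joint arm with a two-finger parallel gripper is mounted at the origin on the work surface. World frame = base frame: x ahead of the robot, y to its left, z up, the work surface at z = 0. Lengths are in m, angles in rad, forces in N, time in s.
With the tool pointing down it reaches from about 0.35 to 0.975 m from the base axis. Payload 4.9 kg.
Tool frame: the origin (TCP) lies midway between the tips of the shut fingers; the grasp point (between the pads) lies ctrl.grip_depth behind it (ctrl.grip_depth is the distance from the TCP to the grasp point, in m); y points along the fingers, z is the direction in which the jaws open and shut, and the axes are right-handed (so a half turn about y gives the same grasp; the last joint's range is limited). The gripper opens to 85 mm and grips with 20 to 120 N. Pads are 22 mm wide; open, the fingers measure 114 mm over their backs; the gripper's body (76 mm by 85 mm) begins 54 mm behind the grasp point. The pads swing forward as they close: fully open they stand 13 mm farther back than shut.
Start: joints at [-1.418, 0.053, 1.613, -0, 1.476, -0.119], TCP at [0.168, -0.602, 0.231] pointing down, gripper open.
Joint ranges: [-3.01, 3.01], [-1.01, 2.22], [0.06, 2.58], [-1.02, 4.17], [0.09, 2.62], [-3.14, 3.14]. Speed limits (rad/s): [2.57, 2.57, 3.14, 3.14, 3.14, 3.14].

INTERFACE

Orientations are given as a rotation vector (axis times angle).
In Python, from station import ctrl gives the robot as it stands.
- The arm moves only by the tool jog_arm, never from a script. Its argument "moves" is a list of rows, each a list of 6 numbers: the shift along the tool's x, y, z in mm, then the turn, a rotation vector about the tool's x, y, z in rad. In form: [[x, y, z, wx, wy, wz], ...]. A call has 1 to 12 rows; each row shifts and turns the commanded pose from where the row before left it, along the tool's axes as they then stand; what a row does not reach is not made up. A row lasts 1/10 s, in which the tool goes at most 50 mm and 8.59 degrees, less where a joint would pass 70% of its speed; a pose out of reach is approached as far as the arm can. A call is refused whole if a number of a shift passes 50 or a number of a turn 0.15, either way. A call with a gripper value outside its range is refused whole. "grip" is the finger opening in mm, from 0 to 85.4, set as the call begins (left out, the last holds). The fingers move at their own pace and stop on an object; "grip_force" is the grip in N (left out, the last holds). Time passes only in rows, so rows that do not move let the fingers close. It gives the time, the measured TCP pose, the force and the opening at its end, in the units of the state.
- ctrl.get_obs(): the state, without advancing time (a new reading comes with each control period).
- ctrl.get_image(name): name is "scene" or "side" or "wrist"; returns the picture (420x560x3 uint8, red, green, blue); there is no depth.
- ctrl.camera_params(name): a dict with "fx", "fy", "cx", "cy" (pixels), "pose" (4x4, takes a point from camera to world coordinates); the wrist camera has in their place "T_tool_cam" (4x4, takes a point from camera to tool coordinates, whose origin is the TCP and whose axes are the tool frame's). Camera axes: x right, y up, looking along -z (the intrinsics and any distortion apply to the point x, -y, -z); pixel columns grow to the right and rows downward; lengths in m; the calibration is good to about 2 mm. A picture is of the moment at which its call begins: read the wrist's pose just before it. camera_params takes no time and is no camera call.
- ctrl.finish_job(): hands the job in, once; it reports no verdict.
The state is a dict: "t": time; "q": joint angles; "dq": joint speeds; "effort": joint torques, N m; "tool_pos": TCP position; "tool_rot": TCP orientation; "contact_force": force on the tool from outside, world axes, zero at the start; "wrist_torque": the same for the moment, N m; "opening": finger opening in m.
Only numpy, scipy, OpenCV 4.12 (cv2) and the standard library are available. Lean on these libraries where they do the work, as an engineer would, in place of code of your own. Each camera call takes 0.05 s, during which the arm holds its last target. There are 200 camera calls.

## Working session

There is one attempt and no reset: what is moved stays moved. The work goes in short steps, Python scripts to look and compute and a tool call to move; the robot and the scene stay as the last step left them, time stands still between calls to the robot, and variables do not carry over. Pictures are saved under pics/ and viewed, about 8 in all and at most 12, crops included, and the job is handed in when it is done.

Besides the shell and the picture viewer there is one more tool, called after "Call:" in YAML: its name, and indented under it one key for each argument. jog_arm: Moves the arm, as the interface text tells. Its arguments: {"type":"object","properties":{"moves":{"type":"array","items":{"type":"array","items":{"type":"number"}}},"grip":{"type":"number"},"grip_force":{"type":"number"}},"required":["moves"]}

```bash
mkdir -p pics; ls; python3 - <<'E'
from station import ctrl
import cv2,numpy as np
np.set_printoptions(precision=4,suppress=True)
for n in ("scene","side"):
    cv2.imwrite(f"pics/{n}0.png",ctrl.get_image(n)[:,:,::-1]); print(n,ctrl.camera_params(n))
print(ctrl.camera_params("wrist"))
o=ctrl.get_obs();print(o,ctrl.grip_depth)
E
```

```text
pics
scene {'fx': 396.09555556544944, 'fy': 396.09555556544944, 'cx': 278.47050982188813, 'cy': 210.15908387168972, 'pose': array([[-0.8214, -0.4972,  0.2794,  0.7552],
       [ 0.5701, -0.7046,  0.4224,  0.3602],
       [-0.0132,  0.5063,  0.8623,  0.788 ],
       [ 0.    ,  0.    ,  0.    ,  1.    ]])}
side {'fx': 448.32178928137296, 'fy': 448.32178928137296, 'cx': 278.6117595335494, 'cy': 217.98802039643658, 'pose': array([[ 0.9843,  0.1199, -0.1297,  0.3852],
       [-0.1758,  0.5964, -0.7832, -0.7447],
       [-0.0165,  0.7937,  0.6081,  0.6584],
       [ 0.    ,  0.    ,  0.    ,  1.    ]])}
{'fx': 329.9480217756805, 'fy': 329.9480217756805, 'cx': 277.19737762947886, 'cy': 209.52857896827754, 'T_tool_cam': array([[ 0.0003, -0.9575, -0.2885, -0.0734],
       [-0.0007,  0.2885, -0.9575, -0.1428],
       [ 1.    ,  0.0005, -0.0005, -0.0001],
       [ 0.    ,  0.    ,  0.    ,  1.    ]])}
{'t': 0.1, 'q': array([-1.418 ,  0.0533,  1.6142, -0.    ,  1.476 , -0.119 ]), 'dq': array([-0.0011, -0.0007, -0.0038,  0.0009, -0.0005, -0.0013]), 'effort': array([  0.0003, -39.4902, -37.1362,  -0.0001,   0.0039,  -0.    ]), 'tool_pos': array([ 0.1677, -0.6015,  0.2302]), 'tool_rot': array([-0.2839,  2.078 , -2.0741]), 'contact_force': array([-0.1754,  0.4001, -0.3924]), 'wrist_torque': array([ 0.0276, -0.0445,  0.0122]), 'opening': 0.08530679870531596} 0.0187
```

View pics/scene0.png

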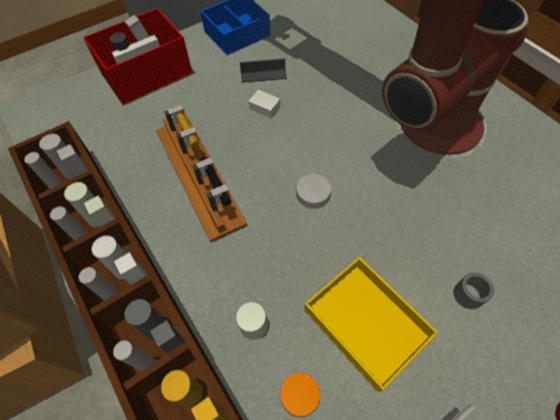

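View pics/side0.png

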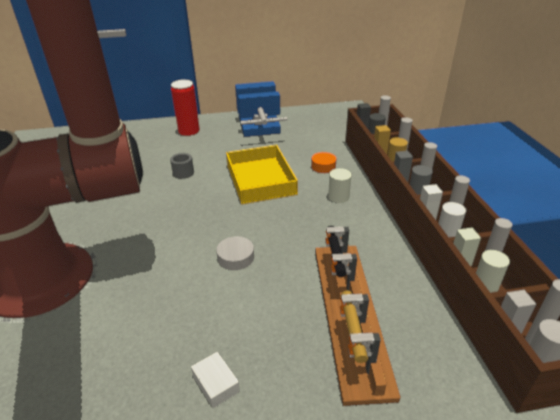

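The tray corners in the scene view are at about (360,260), (306,306), (382,388) and (436,332). The brass bar is in the rack place nearer the side camera, around side (355,333) and scene (183,127).

```bash
cat > h.py <<'E'
from station import ctrl
import cv2,numpy as np
from scipy.spatial.transform import Rotation as R
np.set_printoptions(precision=4,suppress=True)
def ray(n,uv,T=None):
    p=ctrl.camera_params(n); T=p["pose"] if T is None else T
    d=np.array([(uv[0]-p["cx"])/p["fx"],-(uv[1]-p["cy"])/p["fy"],-1])
    return T[:3,3],T[:3,:3]@d
def at_z(n,uv,z,T=None):
    o,d=ray(n,uv,T); return (o+d*(z-o[2])/d[2])
def proj(n,P,T=None):
    p=ctrl.camera_params(n); T=p["pose"] if T is None else T
    c=T[:3,:3].T@(np.asarray(P)-T[:3,3]); return np.array([p["cx"]+p["fx"]*c[0]/-c[2],p["cy"]-p["fy"]*c[1]/-c[2]])
def wristT(o):
    T=np.eye(4);T[:3,:3]=R.from_rotvec(o["tool_rot"]).as_matrix();T[:3,3]=o["tool_pos"];return T@ctrl.camera_params("wrist")["T_tool_cam"]
E
python3 - <<'E'
from h import *
for uv in [(360,260),(306,306),(382,388),(436,332)]: print("tray",at_z("scene",uv,.045)[:2])
for uv in [(214,240),(246,224)]: print("rack sc",at_z("scene",uv,.016)[:2])
for uv in [(344,402),(397,388)]: print("rack side",at_z("side",uv,.0)[:2])
print("bar side",at_z("side",(355,333),.085),"sc",at_z("scene",(183,127),.085))
a=cv2.imread("pics/side0.png")[215:415,290:420]; b=cv2.imread("pics/scene0.png")[95:245,140:260]
a=cv2.resize(a,(390,600),interpolation=2);b=cv2.resize(b,(400,500),interpolation=2)
b=cv2.copyMakeBorder(b,0,100,0,0,0); cv2.imwrite("pics/crop.png",np.hstack([a,b]))
print(R.from_rotvec(ctrl.get_obs()["tool_rot"]).as_matrix())
E
```

```text
tray [0.4464 0.1871]
tray [0.5922 0.2002]
tray [0.5711 0.3894]
tray [0.4261 0.3755]
rack sc [ 0.6622 -0.037 ]
rack sc [ 0.5842 -0.0303]
rack side [ 0.5428 -0.3842]
rack side [ 0.6333 -0.3767]
bar side [ 0.5729 -0.3222  0.085 ] sc [ 0.5817 -0.3007  0.085 ]
[[-0.9633 -0.0003  0.2685]
 [-0.2685  0.0018 -0.9633]
 [-0.0002 -1.     -0.0018]]
```

View pics/crop.png

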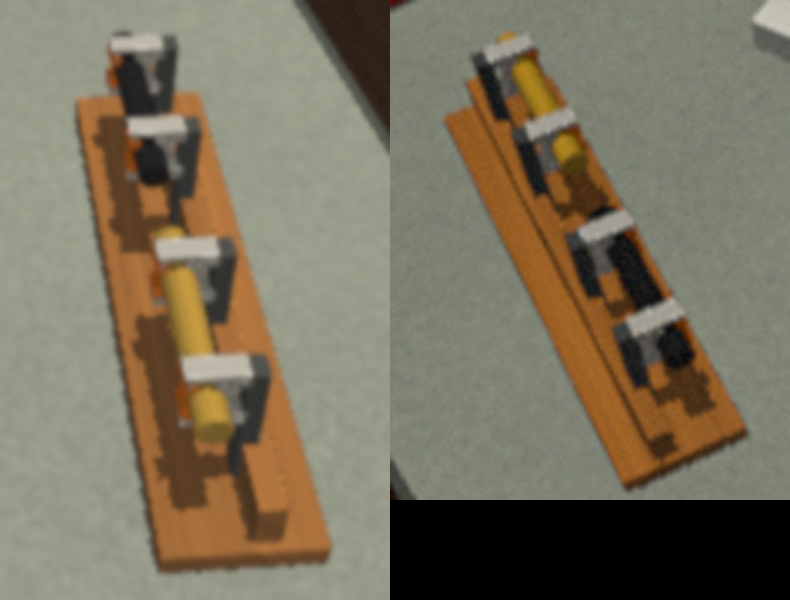

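The rack's mouths face the robot. The brass bar is in the near place (y ≈ -0.31), with its middle at side (354,318) and scene (185,122).

```bash
python3 - <<'E'
from h import *
print(at_z("side",(354,318.3),.09),at_z("scene",(185,122),.09))
# rack fit from corners: scene crop (629,488),(747,433); side crop (160,570),(328,560) 
f=lambda x,y:(140+(x-390)*.3,95+y*.3); g=lambda x,y:(290+x/3,215+y/3)
for p in [(629,488),(747,433)]: print(at_z("scene",f(*p),0)) 
for p in [(160,570),(328,560)]: print(at_z("side",g(*p),0))
for p in [(78,100),(200,95)]: print(at_z("side",g(*p),.016))
E
```

```text
[ 0.5787 -0.2977  0.09  ] [ 0.5717 -0.3072  0.09  ]
[ 0.6661 -0.0451  0.    ]
[ 0.5798 -0.035   0.    ]
[ 0.5403 -0.3888 -0.    ]
[ 0.6279 -0.3997  0.    ]
[ 0.5825 -0.0395  0.016 ]
[ 0.67   -0.0513  0.016 ]
```

Call:
jog_arm:
  moves:
    - [0, -5, 0, 0, -0.148, 0]
    - [0, -5, 0, 0, -0.148, 0]
    - [0, -5, 0, 0, -0.148, 0]
    - [0, -5, 0, 0, -0.148, 0]
    - [0, 0, 0, 0, -0.148, 0]
    - [0, 0, 0, 0, -0.148, 0]
    - [0, 0, 0, 0, -0.148, 0]
    - [0, 0, 0, 0, -0.144, 0]

```text
t: 0.9
tool_pos: [0.1677, -0.6017, 0.2505]
tool_rot: [-1.153, 1.293, -1.291]
contact_force: [-0.0, 0.2, -0.5]
opening: 0.0855
```

Call:
jog_arm:
  moves:
    - [-28, 4, 31, 0, 0, 0]
    - [-28, 4, 31, 0, 0, 0]
    - [-28, 4, 31, 0, 0, 0]
    - [-28, 4, 31, 0, 0, 0]
    - [-28, 4, 31, 0, 0, 0]
    - [-28, 4, 31, 0, 0, 0]
    - [-28, 4, 31, 0, 0, 0]
    - [-28, 4, 31, 0, 0, 0]
    - [-28, 4, 31, 0, 0, 0]
    - [-28, 4, 31, 0, 0, 0]
    - [-31, 4, 31, 0, 0, 0]
    - [-31, 4, 31, 0, 0, 0]
  grip: 60

```text
t: 2.1
tool_pos: [0.5787, -0.3052, 0.2025]
tool_rot: [-1.151, 1.297, -1.296]
contact_force: [-0.1, -0.5, -1.2]
opening: 0.0599
```

```bash
python3 - <<'E'
from h import *
o=ctrl.get_obs(); im=ctrl.get_image("wrist"); cv2.imwrite("pics/w1.png",im[:,:,::-1]); T=wristT(o)
np.save("T1.npy",T)
print(o["t"],o["tool_pos"],R.from_rotvec(o["tool_rot"]).as_matrix())
c=np.array([.5769,-.3056,.085]);ya=np.array([.118,.993,0])
print([proj("wrist",c+ya*s,T) for s in(-.065,0,.065)])
E
```

```text
2.1 [ 0.5787 -0.3052  0.2025] [[-0.1188 -0.0008  0.9929]
 [-0.9929  0.0004 -0.1188]
 [-0.0003 -1.     -0.0008]]
[array([275.4328, 275.575 ]), array([275.2175, 204.2952]), array([274.97  , 122.3886])]
```

View pics/w1.png

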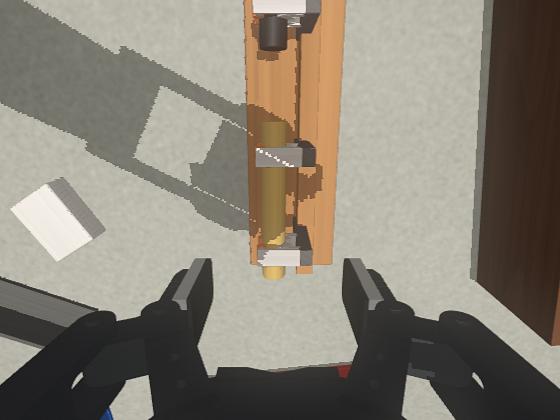

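The bar axis is at column ~273 and its ends at rows 122 and 278, within 1–3 px of prediction. I'll shift 3 mm forward and descend.

Call:
jog_arm:
  moves:
    - [0, 40, -3, 0, 0, 0]
    - [0, 40, 0, 0, 0, 0]
    - [0, 30, 0, 0, 0, 0]
    - [0, 20, 0, 0, 0, 0]
    - [0, 0, 0, 0, 0, 0]

```text
t: 2.65
tool_pos: [0.5719, -0.3043, 0.0682]
tool_rot: [-1.153, 1.304, -1.289]
contact_force: [-0.6, 0.7, -0.2]
opening: 0.0599
```

Call:
jog_arm:
  moves:
    - [0, 0, 0, 0, 0, 0]
    - [0, 0, 0, 0, 0, 0]
    - [0, 0, 0, 0, 0, 0]
    - [0, 0, 0, 0, 0, 0]
    - [0, 0, 0, 0, 0, 0]
    - [0, 0, 0, 0, 0, 0]
  grip: 10
  grip_force: 70

```text
t: 3.25
tool_pos: [0.5752, -0.307, 0.0759]
tool_rot: [-1.151, 1.295, -1.298]
contact_force: [-4.4, 0.2, 5.7]
opening: 0.0177
```

```bash
python3 - <<'E'
from h import *
o=ctrl.get_obs(); a=ctrl.get_image("wrist"); b=ctrl.get_image("side")
cv2.imwrite("pics/g1.png",np.hstack([cv2.resize(a[100:400,130:430],(400,400)),cv2.resize(b[180:380,240:440],(400,400))])[:,:,::-1])
print(o["t"],o["tool_pos"],o["opening"],o["contact_force"],o["wrist_torque"])
E
```

```text
3.25 [ 0.5752 -0.307   0.0759] 0.017683496561047764 [-4.3684  0.1771  5.6752] [0.1113 0.6484 0.0742]
```

View pics/g1.png

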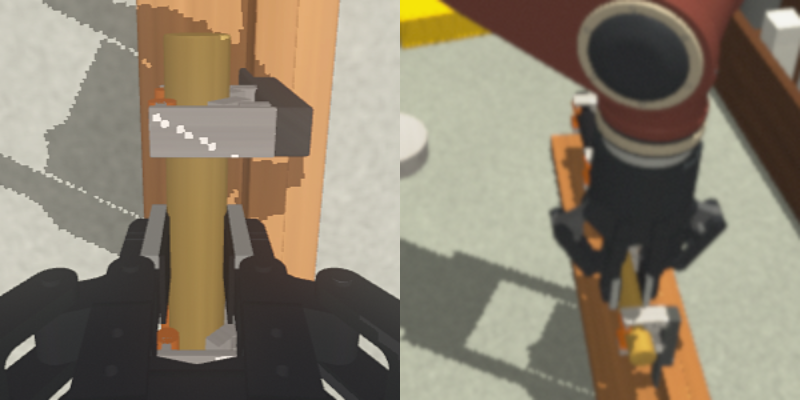

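The jaws straddle the bar mid-gap, but the opening reads only 17.7 mm and the TCP rode up. It looks like a grip near the fingertips, so I'll open, settle a little lower and regrip.

Call:
jog_arm:
  moves:
    - [0, 0, 0, 0, 0, 0]
    - [0, 0, 0, 0, 0, 0]
    - [0, 4, 0, 0, 0, 0]
    - [0, 0, 0, 0, 0, 0]
    - [0, 0, 0, 0, 0, 0]
    - [0, 0, 0, 0, 0, 0]
  grip: 50

```text
t: 3.95
tool_pos: [0.5747, -0.3062, 0.0691]
tool_rot: [-1.151, 1.297, -1.296]
contact_force: [-0.2, 0.8, -0.6]
opening: 0.0498
```

Call:
jog_arm:
  moves:
    - [0, 0, 0, 0, 0, 0]
    - [0, 0, 0, 0, 0, 0]
    - [0, 0, 0, 0, 0, 0]
    - [0, 0, 0, 0, 0, 0]
    - [0, 0, 0, 0, 0, 0]
    - [0, 0, 0, 0, 0, 0]
    - [0, 0, 0, 0, 0, 0]
    - [0, 0, 0, 0, 0, 0]
  grip: 10
  grip_force: 70

```text
t: 4.75
tool_pos: [0.575, -0.3063, 0.0695]
tool_rot: [-1.15, 1.296, -1.297]
contact_force: [1.4, -0.0, 1.3]
opening: 0.0181
```

No vertical push now, so the grip is sound. Next, pull straight along tool -z.

Call:
jog_arm:
  moves:
    - [0, 0, -5, 0, 0, 0]
    - [0, 0, -5, 0, 0, 0]
    - [0, 0, -5, 0, 0, 0]
    - [0, 0, -5, 0, 0, 0]
    - [0, 0, -5, 0, 0, 0]
    - [0, 0, -5, 0, 0, 0]
    - [0, 0, -5, 0, 0, 0]
    - [0, 0, -5, 0, 0, 0]
    - [0, 0, -10, 0, 0, 0]
    - [0, 0, -10, 0, 0, 0]
    - [0, 0, -10, 0, 0, 0]
    - [0, 0, 0, 0, 0, 0]

```text
t: 5.95
tool_pos: [0.5037, -0.2976, 0.069]
tool_rot: [-1.151, 1.298, -1.296]
contact_force: [0.1, 0.6, -3.2]
opening: 0.0178
```

```bash
python3 - <<'E'
from h import *
o=ctrl.get_obs(); a=ctrl.get_image("wrist"); b=ctrl.get_image("side")
cv2.imwrite("pics/g2.png",np.hstack([cv2.resize(a[60:400,110:450],(400,400)),cv2.resize(b[180:380,200:400],(400,400))])[:,:,::-1])
print(o["t"],o["tool_pos"],o["opening"],o["contact_force"],o["wrist_torque"])
E
```

```text
5.95 [ 0.5037 -0.2976  0.069 ] 0.017761427296015226 [ 0.1322  0.58   -3.1588] [ 0.0417 -0.0058  0.0014]
```

View pics/g2.png

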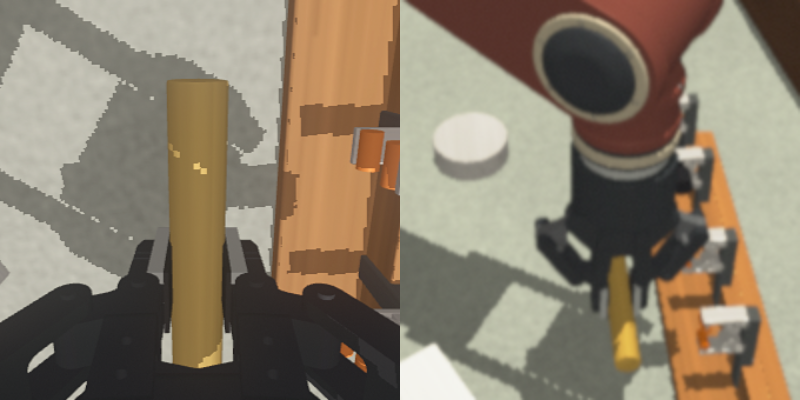

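The bar is free, level and held mid-length, and the rack's near place is empty. Lift, turn to the tray's yaw (~0.10 rad) and carry it over.

Call:
jog_arm:
  moves:
    - [0, -20, -2, 0, 0, 0]
    - [0, -25, -3, 0, -0.05, 0]
    - [0, -25, 0, 0, -0.05, 0]
    - [0, -20, 0, 0, -0.05, 0]
    - [-15, -10, 0, 0, -0.05, 0]
    - [-25, 0, 2, 0, -0.017, 0]
    - [-35, 0, 4, 0, 0, 0]
    - [-35, 0, 4, 0, 0, 0]
    - [-35, 0, 4, 0, 0, 0]
    - [-35, 0, 4, 0, 0, 0]
    - [-35, 0, 4, 0, 0, 0]
    - [-35, 0, 4, 0, 0, 0]
  grip_force: 90

```text
t: 7.25
tool_pos: [0.5025, -0.0437, 0.1688]
tool_rot: [-1.254, 1.137, -1.135]
contact_force: [0.9, 0.1, -4.2]
opening: 0.017
```

Call:
jog_arm:
  moves:
    - [-35, 0, 4, 0, 0, 0]
    - [-35, 0, 4, 0, 0, 0]
    - [-35, 0, 4, 0, 0, 0]
    - [-35, 0, 4, 0, 0, 0]
    - [-35, 0, 4, 0, 0, 0]
    - [-35, 0, 4, 0, 0, 0]
    - [-35, 0, 4, 0, 0, 0]
    - [-30, 0, 4, 0, 0, 0]
    - [-20, 0, 3, 0, 0, 0]
    - [-10, 0, 0, 0, 0, 0]
    - [0, 0, 0, 0, 0, 0]
    - [0, 0, 0, 0, 0, 0]

```text
t: 8.45
tool_pos: [0.5077, 0.2605, 0.1689]
tool_rot: [-1.255, 1.137, -1.137]
contact_force: [0.0, 1.0, -4.3]
opening: 0.0168
```

```bash
python3 - <<'E'
from h import *
o=ctrl.get_obs(); a=ctrl.get_image("wrist"); b=ctrl.get_image("scene")
cv2.imwrite("pics/t1.png",np.hstack([cv2.resize(a,(400,300)),cv2.resize(b[180:420,240:560],(400,300))])[:,:,::-1])
M=R.from_rotvec(o["tool_rot"]).as_matrix();print(o["t"],o["tool_pos"],o["opening"],o["contact_force"],M)
print("tool shift mm",1e3*M.T@(np.array([.509,.288,.03])-o["tool_pos"]))
E
```

```text
8.45 [0.5077 0.2605 0.1689] 0.016776351465472586 [ 0.05    1.0489 -4.2696] [[ 0.0981 -0.0008  0.9952]
 [-0.9952 -0.0009  0.0981]
 [ 0.0008 -1.     -0.0008]]
tool shift mm [-27.338  138.8852   4.0875]
```

View pics/t1.png

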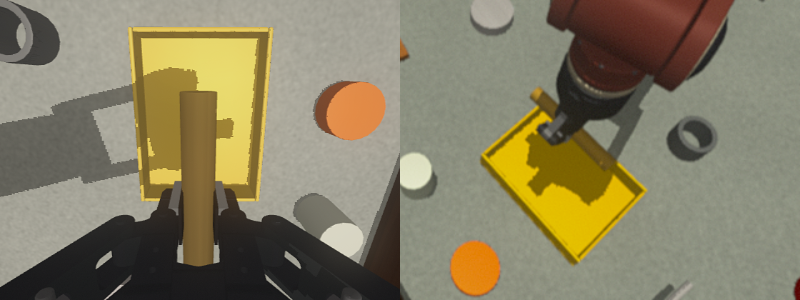

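```bash
python3 - <<'E'
from h import *
o=ctrl.get_obs();T=wristT(o);M=R.from_rotvec(o["tool_rot"]).as_matrix()
P=np.array([at_z("wrist",(1.4*u,1.4*v),.045,T) for u,v in[(129,27),(273,27),(258,201),(141,201)]])
print(P[:,:2],P.mean(0)); print("shift",1e3*M.T@(P.mean(0)-o["tool_pos"]))
E
```

```text
[[0.4258 0.3765]
 [0.5723 0.3907]
 [0.5908 0.1926]
 [0.4433 0.1783]] [0.5081 0.2846 0.045 ]
shift [-24.4288 124.1153   2.4103]
```

Tray centre agrees between cameras to within 4 mm. Centre over it, descend, then feel for the floor.

Call:
jog_arm:
  moves:
    - [-13, 0, 2, 0, 0, 0]
    - [-13, 0, 1, 0, 0, 0]
    - [0, 25, 0, 0, 0, 0]
    - [0, 35, 0, 0, 0, 0]
    - [0, 35, 0, 0, 0, 0]
    - [0, 30, 0, 0, 0, 0]
    - [0, 15, 0, 0, 0, 0]
    - [0, 10, 0, 0, 0, 0]
    - [0, 0, 0, 0, 0, 0]
    - [0, 0, 0, 0, 0, 0]
    - [0, 0, 0, 0, 0, 0]

```text
t: 9.65
tool_pos: [0.5102, 0.2879, 0.0214]
tool_rot: [-1.25, 1.135, -1.137]
contact_force: [-0.5, 0.1, -3.8]
opening: 0.017
```

Call:
jog_arm:
  moves:
    - [0, 2, 0, 0, 0, 0]
    - [0, 2, 0, 0, 0, 0]
    - [0, 2, 0, 0, 0, 0]
    - [0, 1, 0, 0, 0, 0]
    - [0, 1, 0, 0, 0, 0]
    - [0, 0, 0, 0, 0, 0]
    - [0, 0, 0, 0, 0, 0]

```text
t: 10.35
tool_pos: [0.5086, 0.2872, 0.0112]
tool_rot: [-1.254, 1.137, -1.137]
contact_force: [0.6, 0.4, -4.2]
opening: 0.0173
```

Call:
jog_arm:
  moves:
    - [0, 2, 0, 0, 0, 0]
    - [0, 2, 0, 0, 0, 0]
    - [0, 1, 0, 0, 0, 0]
    - [0, 1, 0, 0, 0, 0]
    - [0, 0, 0, 0, 0, 0]
    - [0, 0, 0, 0, 0, 0]
    - [0, 0, 0, 0, 0, 0]

```text
t: 11.05
tool_pos: [0.5085, 0.2872, 0.0055]
tool_rot: [-1.254, 1.137, -1.137]
contact_force: [-3.0, -0.7, -0.3]
opening: 0.0169
```

Call:
jog_arm:
  moves:
    - [0, 1, 0, 0, 0, 0]
    - [0, 0, 0, 0, 0, 0]
    - [0, 1, 0, 0, 0, 0]
    - [0, 0, 0, 0, 0, 0]
    - [0, 0, 0, 0, 0, 0]
    - [0, 0, 0, 0, 0, 0]

```text
t: 11.65
tool_pos: [0.5086, 0.2872, 0.0054]
tool_rot: [-1.256, 1.137, -1.136]
contact_force: [-8.1, -4.5, 12.2]
opening: 0.017
```

```bash
python3 - <<'E'
from h import *
o=ctrl.get_obs(); a=ctrl.get_image("wrist"); b=ctrl.get_image("side")
cv2.imwrite("pics/p1.png",np.hstack([cv2.resize(a,(400,300)),cv2.resize(b[105:225,190:350],(400,300))])[:,:,::-1])
print(o["t"],o["tool_pos"],o["opening"],o["contact_force"],o["wrist_torque"])
E
```

```text
11.65 [0.5086 0.2872 0.0054] 0.016951692505375652 [-8.128  -4.5039 12.2117] [-0.6987  1.3733 -0.0216]
```

View pics/p1.png

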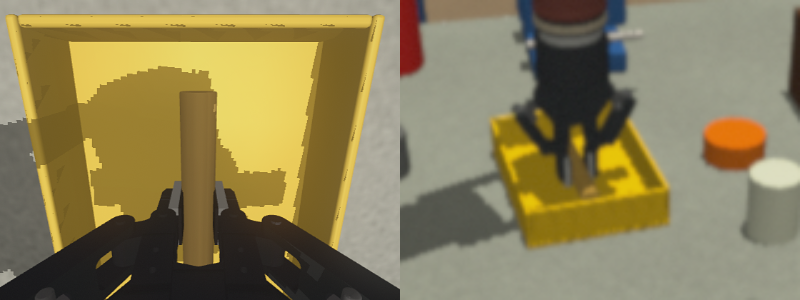

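Contact is at TCP z ≈ 5.4 mm, probably fingertips on the floor. I'll measure how deep the bar sits in the grip, using the saved g2 picture.

```bash
python3 - <<'E'
from h import *
im=cv2.imread("pics/g2.png")[:,:400]; hsv=cv2.cvtColor(im,cv2.COLOR_BGR2HSV)
p=ctrl.camera_params("wrist");T=p["T_tool_cam"];C=T[:3,3]
for v in range(90,230,20):
    m=[u for u in range(150,250) if hsv[v,u,1]>110 and 15<hsv[v,u,0]<32]
    if len(m)<20: print(v,len(m));continue
    vf=60+(v+.5)*.85-.5; e=[110+(m[0])*.85-.5,110+(m[-1]+1)*.85-.5]
    # tangent planes: rays' (y,z) directions at silhouette; cylinder along tool x
    a=[]
    for u in e:
        _,d=ray("wrist",(u,vf),T); a.append(np.arctan2(d[2],d[1]))
    half=abs(a[1]-a[0])/2; D=.010/np.sin(half)   # distance cam->axis in yz plane
    mid=sum(a)/2
    print(v,[round(x,1) for x in e],"bar y_tool mm",1e3*(C[1]+D*np.cos(mid)),"z",1e3*(C[2]+D*np.sin(mid)))
for h in (-.008,-.012,-.0155): print(h,[proj("wrist",(x,h,0.),T) for x in(-.065,)],[proj("wrist",(-.065,h-.01,0.),T)])
E
```

```text
90 [251.4, 302.4] bar y_tool mm -10.29254177044367 z -0.19196516693366666
110 [252.3, 302.4] bar y_tool mm -10.01454885050404 z -0.026837168209668836
130 [252.3, 302.4] bar y_tool mm -11.96992194754748 z -0.029609984705109695
150 [252.3, 301.6] bar y_tool mm -11.715932009476655 z -0.2026695361008017
170 [253.2, 301.6] bar y_tool mm -11.453184271236234 z -0.0319462568256846
190 [253.2, 300.8] bar y_tool mm -11.18088197775724 z -0.2112325243988692
210 [254.0, 300.8] bar y_tool mm -10.898852444429702 z -0.034452580177949985
-0.008 [array([277.4335, 132.2647])] [array([277.4591, 134.0256])]
-0.012 [array([277.4433, 132.9374])] [array([277.4706, 134.8099])]
-0.0155 [array([277.4524, 133.56  ])] [array([277.4812, 135.5391])]
```

The bar axis sits about 11 mm behind the TCP, so its underside is at the floor to within the measuring error (6.4 ± 1.5 mm against 5 mm). Release and retreat.

Call:
jog_arm:
  moves:
    - [0, -1, 0, 0, 0, 0]
    - [0, 0, 0, 0, 0, 0]
    - [0, 0, 0, 0, 0, 0]
    - [0, 0, 0, 0, 0, 0]
    - [0, 0, 0, 0, 0, 0]
  grip: 45
  grip_force: 30

```text
t: 12.25
tool_pos: [0.5086, 0.2872, 0.0042]
tool_rot: [-1.254, 1.137, -1.137]
contact_force: [0.2, 0.1, -0.4]
opening: 0.045
```

Call:
jog_arm:
  moves:
    - [0, -5, 0, 0, 0, 0]
    - [0, -15, 0, 0, 0, 0]
    - [0, -30, 0, 0, 0, 0]
    - [0, -30, 0, 0, 0, 0]
    - [0, -30, 0, 0, 0, 0]
    - [0, -20, 0, 0, 0, 0]
    - [0, 0, 0, 0, 0, 0]
    - [0, 0, 0, 0, 0, 0]
    - [0, 0, 0, 0, 0, 0]

```text
t: 13.15
tool_pos: [0.5076, 0.2868, 0.1327]
tool_rot: [-1.256, 1.138, -1.136]
contact_force: [-0.4, 0.2, 0.5]
opening: 0.045
```

```bash
python3 - <<'E'
from h import *
o=ctrl.get_obs(); a=ctrl.get_image("wrist"); b=ctrl.get_image("scene")
cv2.imwrite("pics/f1.png",np.hstack([cv2.resize(a,(400,300)),cv2.resize(b[90:390,130:530],(400,300))])[:,:,::-1])
print(o["t"],o["tool_pos"],o["opening"],o["contact_force"])
E
```

```text
13.15 [0.5076 0.2868 0.1327] 0.044959897718721 [-0.3539  0.2131  0.4998]
```

View pics/f1.png

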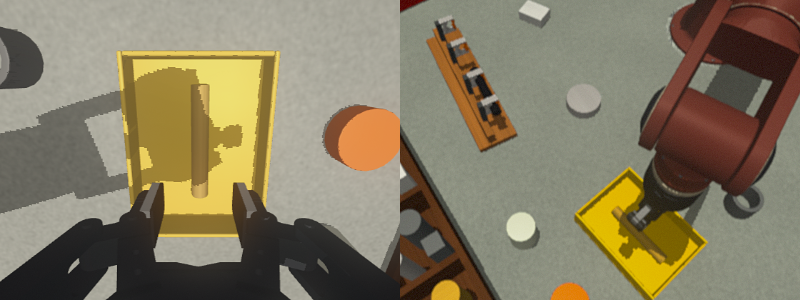

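The bar lies flat at the tray's centre (wrist view column 200, rows 85–197), and the black bar is still in its clips.

```bash
python3 -c "
from station import ctrl
print(ctrl.finish_job())"
```

```text
the job is handed in; nothing more can be done
None
```

The brass bar is out of its clips and lying flat in the yellow tray, along the tray's y axis near its centre. The job was handed in at about 13 s of the 40 s allowed.

- **Grip and pull:** I gripped the bar between the clips and pulled it straight forward about 70 mm to clear them. My first grip was too close to the fingertips: the opening read 17.7 mm and the arm was pushed up about 3 mm. I opened, went lower and gripped again before pulling.
- **Placing:** I lowered the bar until it met the tray floor, with about 12 N upward on the tool, then opened the gripper and backed off. The last pictures show the bar flat in the tray, the black bar still in its clips and the robot clear, with about 0.5 N on the tool.
- **Disagreement in the checks:** two estimates of how deep the bar sat in the grip differed. From the arm pose it was about 15.5 mm behind the TCP, and from the camera about 11 mm. The camera figure puts the bar about 1 mm (±1.5 mm) above the floor at release. The arm figure would put it about 6 mm above, with the fingertips making the contact. I trusted the camera figure.

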